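Dock the cup on the bedside arm and nest the mug in it

ROBOT

A 7-joint arm with a two-finger parallel gripper is mounted at the origin on the work surface. World frame = base frame: x ahead of the robot, y to its left, z up, the work surface at z = 0. Lengths are in m, angles in rad, forces in N, time in s.
With the tool pointing down it reaches from about 0.35 to 0.9 m from the base axis. Payload 19.9 kg.
Tool frame: the origin (TCP) lies midway between the tips of the shut fingers; the grasp point (between the pads) lies 19 mm behind it; z points along the fingers, x is the direction in which the jaws open and shut, and the axes are right-handed (so a half turn about z gives the same grasp; the last joint's range is limited). The gripper opens to 94 mm and grips with 3 to 60 N. Pads are 16 mm wide; open, the fingers measure 119 mm over their backs; the gripper's body (75 mm by 177 mm) begins 78 mm behind the grasp point.
Start: joints at [1.083, 0.417, -0.01, 1.614, 0.005, 1.111, -0.053], TCP at [0.269, -0.564, 0.205] pointing down, gripper open.
Joint ranges: [-2.81, 2.81], [-0.39, 2.02], [-1.27, 1.25], [0.06, 2.57], [-1.19, 4.33], [0.19, 2], [-2.82, 2.82]. Speed limits (rad/s): [1.89, 1.89, 2.39, 2.39, 3.01, 3.01, 3.01].

INTERFACE

Orientations are given as a 3x3 rotation matrix whose columns are the frame's x, y, z axes.
In Python, from station import robot gives the robot as it stands.
- The arm moves only by the tool carry_out, never from a script. Its argument "rows" is a list of rows, each a list of 2 entries, a list of its own where there are three numbers: the shift along the tool's x, y, z in m, then the turn, a rotation vector about the tool's x, y, z in rad. In form: [[[x, y, z], [wx, wy, wz]], ...]. A call has exactly 10 rows; each row is the pose to reach, as a shift and turn from the pose commanded when the call began, along the tool's axes at that moment; what a row does not reach only later rows make up. A row lasts 1/12 s, in which the tool goes at most 41.7 mm and 7.16 degrees, less where a joint would pass 70% of its speed; a pose out of reach is approached as far as the arm can. A call with a gripper value outside its range is refused whole. "gripper" is the opening, from 0 (shut) to 1 (fully open), set as the call begins (left out, the last holds). The fingers move at their own pace and stop on an object; "squeeze" is the grip in N (left out, the last holds). Time passes only in rows, so rows that repeat a pose let the fingers close, or fill a call up. It gives the time, the measured TCP pose, the force and the opening at its end, in the units of the state.
- robot.observe(): the state, without advancing time (a new reading comes with each control period).
- robot.snapshot(name): name is "scene" or "top" or "wrist"; returns the picture (420x560x3 uint8, red, green, blue); there is no depth.
- robot.camera_params(name): a dict with "fx", "fy", "cx", "cy" (pixels), "D" ([k1, k2, p1, p2, k3] as OpenCV has them; the pictures are not rectified), "camera_from_world" (4x4, takes a point from world to camera coordinates); the wrist camera has in their place "mount" (4x4, takes a point from camera to tool coordinates, whose origin is the TCP and whose axes are the tool frame's). Camera axes: x right, y up, looking along -z (the intrinsics and any distortion apply to the point x, -y, -z); pixel columns grow to the right and rows downward; lengths in m; the calibration is good to about 2 mm. A picture is of the moment at which its call begins: read the wrist's pose just before it. camera_params takes no time and is no camera call.
- robot.hand_in(): hands the job in, once; it reports no verdict.
The state is a dict: "t": time; "joint_pos": joint angles; "dq": joint speeds; "effort": joint torques, N m; "position": TCP position; "tcp_rot": TCP orientation; "contact_force": force on the tool from outside, world axes, zero at the start; "ft_torque": the same for the moment, N m; "opening": opening from 0.0 (shut) to 1.0 (fully open).
Only numpy, scipy, OpenCV 4.12 (cv2) and the standard library are available. Lean on these libraries where they do the work, as an engineer would, in place of code of your own. Each camera call takes 0.05 s, during which the arm holds its last target. There are 200 camera calls.

TASK

Plug the steel docking cup into the grey dock on the swing-out arm: its hole is hidden under the black seal and a little off its middle, so feel for it by sweeping the pin about until it drops in, then press the cup fully home and let go. Then stand the tall green mug upright in the docked cup, right down on its floor, with its handle turned about a quarter turn away from the cup's handle, let go of it, and leave the other things on the tray and table where they are.

Things in the scene. Friction and masses are not known exactly. Their poses are not given: they have to be found in the camera images.
- dock: Grey square dock, 100 x 100 mm, 40 mm high, fixed at the end of the aluminium swing-out arm. A flat round black dust seal, 60 mm across, lies in the middle of its top. Origin: centre of its underside, on the table; z up. The arm (50 mm wide, top 31 mm above the table) leaves on its -y side to a post (52 mm across, 118 mm tall) 360 mm from the origin.
- dock_top (a point): Centre of the dock's top face and seal. The seal only hides and does not resist. Under it is one round upright blind hole, 18 mm across, 34 mm deep, mouth chamfered 1.5 mm. Its centre is off this point by anything up to 6 mm along the dock's x and, independently, up to 6 mm along its y. All the rest is hard and flat, level with this point.
- cup_mid (a point): Steel docking cup: outside 60 mm, inside 54 mm, 56 mm from flat base to rim, inner floor 5 mm above base, about 0.18 kg; pin under the base 16 mm across, 28 mm long, last 2 mm tapering to 12 mm. Black loop handle on its +x side, out to 63 mm from the axis, 9 to 51 mm above the base. Point: on the axis, 28 mm above the base, 56 mm above the pin's tip; z up.
- stand: Round wooden stand, fixed on the tray, 50 mm across, 36 mm high (top 42 mm above the table). At the start the cup's base stands on it, the pin hanging loosely in its 28 mm bore: lift the cup more than 28 mm before it goes sideways. Origin: centre of its underside; z up.
- mug_mid (a point): Tall green mug: outside 46 mm, 100 mm tall, about 0.14 kg, on the tray floor 6 mm above the table. White hook handle on its +x side leaves 88 mm above the base, reaches 59 mm from the axis, hangs to 42 mm above the base. Point: on the axis, 50 mm above the base; z up. Home in the cup, 49 mm of it show above the cup's rim; if both handles point one way they collide.
- dropper_a: Bystander, leave alone: one of two amber glass dropper bottles, 40 mm across, 122 mm tall. Loose. Origin: centre of its underside.
- dropper_b: Bystander, leave alone: the other amber dropper bottle, of the same size. Loose. Origin: centre of its underside.
- bowl: Bystander, leave alone: glass bowl, 100 mm across, 45 mm high. Loose. Origin: centre of its underside.
- crusher: Bystander, leave alone: steel pill crusher with a twist bar on top (92 mm long), 52 mm across, 99 mm tall. Loose. Origin: centre of its underside.
- magnifier: Bystander, leave alone: folded acrylic magnifier lying flat, about 80 x 54 x 12 mm. Loose. Origin: centre of its underside.
- organizer: Bystander, leave alone: blue pill organizer, 100 x 170 x 26 mm. Loose. Origin: centre of its underside.
Not all that is in view belongs to the job. Leave any purple or yellow look-alike of the part that bears cup_mid alone.

How it is judged:
On the way, in this order (a step that is already met when the one before it is completed fails the run):
1. the docking cup is plugged fully home in the dock while the mug is still apart from it (z of cup_mid in the frame of dock below 0.0715 m and horizontal distance between cup_mid and dock below 0.015 m and angle between cup_mid's own z axis and vertical below 0.06 rad and horizontal distance between mug_mid and cup_mid above 0.06 m), for 0.2 s.
2. the mug stands home in the docked cup, its handle fanned off (z of cup_mid in the frame of dock below 0.0715 m and horizontal distance between cup_mid and dock below 0.015 m and angle between cup_mid's own z axis and vertical below 0.06 rad and z of mug_mid in the frame of cup_mid below 0.031 m and horizontal distance between mug_mid and cup_mid below 0.008 m and angle between mug_mid's own z axis and vertical below 0.08 rad and angle between the x axis of mug_mid and the x axis of cup_mid, either way round above 0.7 rad), for 0.2 s.
At the end, for the whole second after the job is handed in: Cup upright (0.06 rad), axis within 15 mm of the dock's centre, base within 3.5 mm of its top; mug upright in it (0.08 rad), axis within 8 mm of the cup's, base within 4 mm of its floor, the lines of the handles crossing at 0.7 rad (40 degrees) or more; both left standing so (all of step 2); the robot touches nothing.
It fails at once if a bystander is pushed more than 25 mm (distance of any of dropper_a, dropper_b, bowl, crusher, magnifier, organizer from where it was at the start of the episode above 0.025 m).
It fails at once if a bystander is tipped over (angle between any of dropper_a, dropper_b, bowl, crusher, magnifier, organizer's own z axis and vertical above 0.4 rad).
It also fails if it takes over 64 s, if anything falls off the work surface, if the arm or the gripper's body presses on something with over 40 N, if the wrist force passes 120 N, or if a joint passes its speed limit or range.

## Working session

There is one attempt and no reset: what is moved stays moved. The work goes in short steps, Python scripts to look and compute and a tool call to move; the robot and the scene stay as the last step left them, time stands still between calls to the robot, and variables do not carry over. Pictures are saved under pics/ and viewed, about 8 in all and at most 12, crops included, and the job is handed in when it is done.

Besides the shell and the picture viewer there is one more tool, called as name(argument=value, ...), one argument or row to a line, values as JSON. carry_out: Moves the arm, as the interface text tells. Its arguments: {"type":"object","properties":{"rows":{"type":"array"},"gripper":{"type":"number"},"squeeze":{"type":"number"}},"required":["rows"]}

```bash
mkdir -p pics; python3 - <<'E'
from station import robot
import cv2
for n in("scene","top"):
    cv2.imwrite(f"pics/{n}0.png",robot.snapshot(n)[:,:,::-1]); 
    p=robot.camera_params(n); print(n,{k:(v.round(3).tolist() if hasattr(v,'round') and hasattr(v,'tolist') else v) for k,v in p.items()})
print(robot.camera_params("wrist"))
s=robot.observe();print(s['t'],s['position'],s['tcp_rot'],s['contact_force'],s['opening'])
a=cv2.imread("pics/top0.png");cv2.imwrite("pics/top0b.png",cv2.resize(a,(800,600)))
a=cv2.imread("pics/scene0.png");cv2.imwrite("pics/scene0b.png",cv2.resize(a,(800,600)))
E
```

```text
scene {'fx': 397.4578862374556, 'fy': 397.4578862374556, 'cx': 276.0182530419357, 'cy': 215.2083135439664, 'D': [0.004, 0.0, 0.0, 0.0, 0.0], 'camera_from_world': [[0.293, 0.956, -0.009, -0.191], [-0.621, 0.198, 0.759, 0.241], [0.727, -0.217, 0.651, -1.463], [0.0, 0.0, 0.0, 1.0]]}
top {'fx': 502.14944929927515, 'fy': 502.14944929927515, 'cx': 277.60367947934384, 'cy': 199.72186831020105, 'D': [-0.154, 0.0, 0.0, 0.0, 0.0], 'camera_from_world': [[-0.003, -1.0, -0.009, 0.036], [0.992, -0.004, 0.128, -0.535], [-0.129, -0.008, 0.992, -1.338], [0.0, 0.0, 0.0, 1.0]]}
{'fx': 320.30194184974596, 'fy': 320.30194184974596, 'cx': 278.9790310194854, 'cy': 209.56375615047068, 'D': array([-0.00596841,  0.        ,  0.        ,  0.        ,  0.        ]), 'mount': array([[ 9.99999740e-01, -1.25961559e-04, -7.09873806e-04,
         4.87310245e-04],
       [-3.04538723e-04, -9.66265552e-01, -2.57547648e-01,
        -7.39095109e-02],
       [-6.53485502e-04,  2.57547797e-01, -9.66265339e-01,
        -1.78861329e-01],
       [ 0.00000000e+00,  0.00000000e+00,  0.00000000e+00,
         1.00000000e+00]])}
0.1 [ 0.26933971 -0.56363071  0.2049161 ] [[ 4.31150888e-01 -9.02279695e-01 -5.14227171e-04]
 [-9.02279223e-01 -4.31151190e-01  9.25078865e-04]
 [-1.05638953e-03  6.51279179e-05 -9.99999440e-01]] [ 0.31822722  1.03332787 -0.31616737] 0.997693873073559
```

View pics/top0b.png

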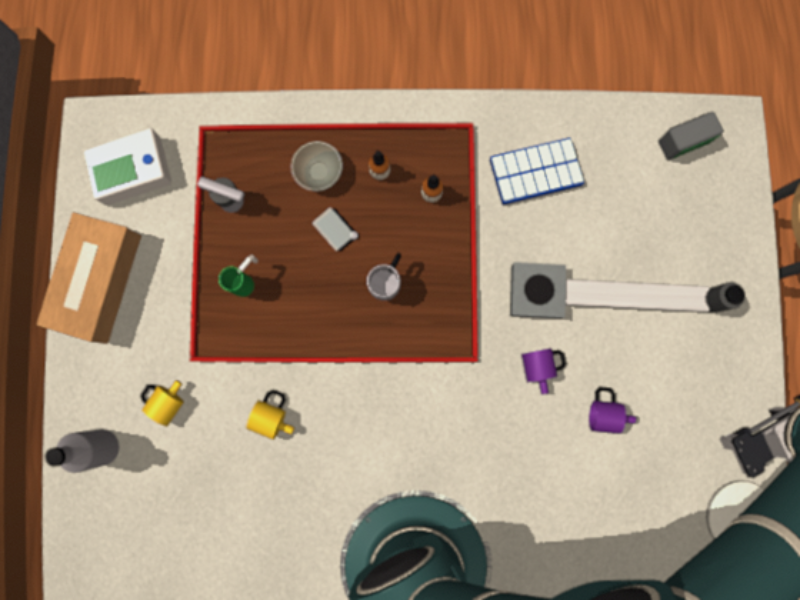

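View pics/scene0b.png

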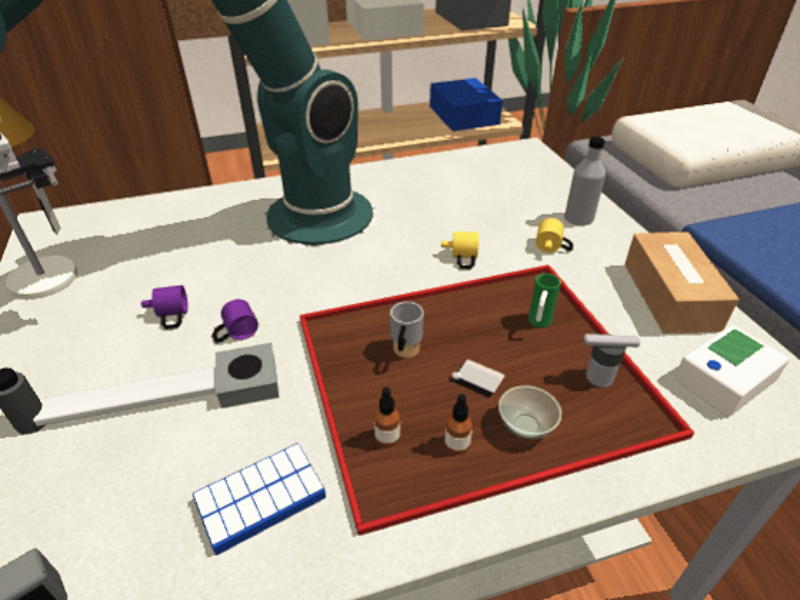

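The top view (800x600) shows three kinds of cup:
- The grey steel cup stands upright on the wooden stand at (384,281). It matches the description and is the one meant.
- The purple cups lie at (541,366) and (608,415). They are look-alikes to leave alone.
- The yellow cups lie at (163,402) and (268,418). They are also look-alikes to leave alone.

The green mug is at (237,280), and the dock with its black seal is at (539,289), with its arm running to -y.

```bash
cat > h.py <<'E'
import numpy as np, cv2
from scipy.spatial.transform import Rotation as R
from station import robot
def cam(n,s=None):
    p=robot.camera_params(n); K=np.array([[p['fx'],0,p['cx']],[0,p['fy'],p['cy']],[0,0,1]])
    if n=='wrist':
        T=np.eye(4);T[:3,:3]=s['tcp_rot'];T[:3,3]=s['position'];W=T@p['mount']
    else: W=np.linalg.inv(p['camera_from_world'])
    return K,np.array(p['D'],float),W
def pt(n,uv,z,s=None):
    "pixels -> world points on plane z"
    K,D,W=cam(n,s); q=cv2.undistortPoints(np.array(uv,float).reshape(-1,1,2),K,D).reshape(-1,2)
    d=np.c_[q[:,0],-q[:,1],-np.ones(len(q))]@W[:3,:3].T; o=W[:3,3]
    return o+d*((z-o[2])/d[:,2])[:,None]
def px(n,X,s=None):
    K,D,W=cam(n,s); c=(np.linalg.inv(W)@np.r_[X,1])[:3]
    return cv2.projectPoints(np.array([[c[0],-c[1],-c[2]]]),np.zeros(3),np.zeros(3),K,D)[0].ravel()
def down(yaw):
    "tool pointing down, jaw axis x at yaw"
    c,s=np.cos(yaw),np.sin(yaw); return np.array([[c,s,0],[s,-c,0],[0,0,-1.]])
def go(pos,yaw=None):
    s=robot.observe(); Rm=s['tcp_rot']; 
    print('shift',(Rm.T@(np.array(pos)-s['position'])).round(4),end=' ')
    if yaw is not None: print('turn',R.from_matrix(Rm.T@down(yaw)).as_rotvec().round(4),end='')
    print()
E
python3 - <<'E'
from h import *
a=cv2.imread("pics/top0.png");hsv=cv2.cvtColor(a,cv2.COLOR_BGR2HSV)
def big(m,x0,y0,x1,y1):
    m=m.astype(np.uint8); k=np.zeros_like(m);k[y0:y1,x0:x1]=1
    c=max(cv2.findContours(m*k,0,1)[0],key=cv2.contourArea);return c
H,S,V=cv2.split(hsv)
c=big((V<60),355,185,400,220);e=cv2.fitEllipse(c);print('seal',e,pt('top',e[0],.04))
c=big((S<60)&(V>60)&(V<190),355,180,402,226);r=cv2.minAreaRect(c);print('dock',r,pt('top',r[0],.04),pt('top',cv2.boxPoints(r),.04))
c=big((S<90)&(V>90),245,178,290,215);print('cup',cv2.boundingRect(c),cv2.fitEllipse(c))
c=big((H>45)&(H<85)&(S>100),140,170,185,215);print('mug',cv2.boundingRect(c),cv2.fitEllipse(c))
big_=np.hstack([cv2.resize(a[165:225,240:300],(390,390),interpolation=2),cv2.resize(a[165:225,140:200],(390,390),interpolation=2)])
cv2.imwrite('pics/crop1.png',big_)
E
```

```text
seal ((377.07611083984375, 202.4010772705078), (19.06972885131836, 19.560306549072266), 131.65203857421875) [[ 0.52565531 -0.23799583  0.04      ]]
dock ((378.8707580566406, 203.36044311523438), (45.043617248535156, 39.85514831542969), 2.2025980949401855) [[ 0.52299247 -0.24287817  0.04      ]] [[ 0.47120712 -0.17769242  0.04      ]
 [ 0.58064358 -0.184408    0.04      ]
 [ 0.5755392  -0.30936641  0.04      ]
 [ 0.46565985 -0.3013361   0.04      ]]
cup (256, 185, 24, 24) ((267.7607727050781, 196.51025390625), (23.295738220214844, 23.631933212280273), 28.313180923461914)
mug (153, 187, 25, 20) ((164.62313842773438, 196.93270874023438), (15.948115348815918, 26.286760330200195), 116.75204467773438)
```

View pics/crop1.png

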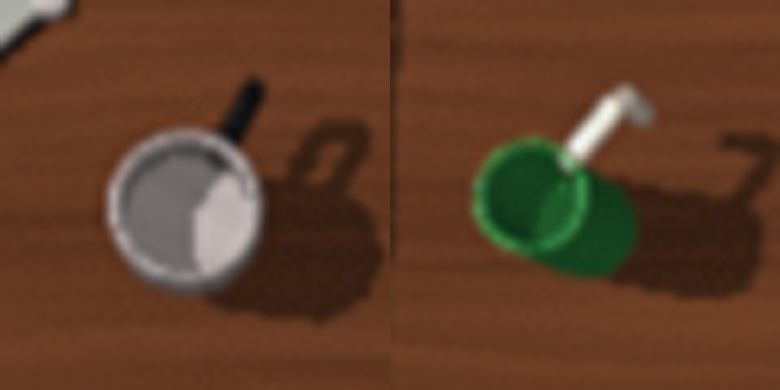

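The crop confirms the steel cup: rim centre at about (268,196.5) in the raw picture, black handle ending at (279,177). The mug's rim is at about (161.5,194.5), with its white handle going out to (176,179).

```bash
python3 - <<'E'
from h import *
c,h=pt('top',[[267.9,196.2],],.098)[0],pt('top',[[279.4,177.3]],.085)[0]
print(c,h,np.degrees(np.arctan2(*(h-c)[1::-1])),np.hypot(*(h-c)[:2]))
m,h=pt('top',[[161.5,194.7],],.106)[0],pt('top',[[176.,179.2]],.094)[0]
print(m,h,np.degrees(np.arctan2(*(h-m)[1::-1])),np.hypot(*(h-m)[:2]))
for n,uv,z in(('dropa',(302,121),.128),('b',(265,115),.128),('magn',(234,160),.018)): print(n,pt('top',[uv],z))
s=robot.observe();print(np.degrees(R.from_matrix(s['tcp_rot']).as_euler('ZYX')))
E
```

```text
[0.53600416 0.05859771 0.098     ] [0.58816768 0.0284813  0.085     ] -29.99982652027527 0.0602331372512711
[0.54011699 0.33743914 0.106     ] [0.58309849 0.30244255 0.094     ] -39.153332724567974 0.05542716791280592
dropa [[ 0.72953081 -0.03118903  0.128     ]]
b [[0.74628555 0.06535633 0.128     ]]
magn [[0.64978444 0.15586176 0.018     ]]
[-6.44593641e+01  6.05266730e-02  1.79996268e+02]
```

```bash
python3 - <<'E'
from h import *
go((.536,.0586,.22),np.radians(60))
E
```

```text
shift [-0.4465 -0.5089 -0.0146] turn [-1.1000e-03  7.0000e-04 -2.1722e+00]
```

carry_out(
  rows=[
    [[-0.025,-0.028,-0.004],[0,0,-0.12]],
    [[-0.05,-0.057,-0.008],[0,0,-0.24]],
    [[-0.074,-0.085,-0.012],[0,0,-0.36]],
    [[-0.099,-0.113,-0.016],[0,0,-0.48]],
    [[-0.124,-0.142,-0.02],[0,0,-0.6]],
    [[-0.149,-0.17,-0.024],[0,0,-0.72]],
    [[-0.174,-0.198,-0.028],[0,0,-0.84]],
    [[-0.198,-0.226,-0.032],[0,0,-0.96]],
    [[-0.223,-0.255,-0.036],[0,0,-1.08]],
    [[-0.248,-0.283,-0.04],[0,0,-1.2]],
  ],
)

```text
t: 0.93
position: [0.4181, -0.2163, 0.2456]
tcp_rot: [[0.997, 0.081, -0.0], [0.081, -0.997, -0.0], [-0.0, 0.0, -1.0]]
contact_force: [2.5, -0.2, 0.7]
opening: 0.998
```

```bash
python3 - <<'E'
from h import *
go((.536,.0586,.22),np.radians(60))
print(robot.observe()['position'])
E
```

```text
shift [ 0.1397 -0.2644  0.0255] turn [ 0.000e+00  3.000e-04 -9.663e-01]
[ 0.4181303  -0.21626548  0.24560898]
```

carry_out(
  rows=[
    [[0.016,-0.029,0.002],[0,0,-0.11]],
    [[0.031,-0.059,0.005],[0,0,-0.22]],
    [[0.047,-0.088,0.008],[0,0,-0.33]],
    [[0.062,-0.118,0.011],[0,0,-0.43]],
    [[0.078,-0.147,0.014],[0,0,-0.54]],
    [[0.094,-0.177,0.017],[0,0,-0.65]],
    [[0.11,-0.206,0.02],[0,0,-0.76]],
    [[0.125,-0.236,0.023],[0,0,-0.86]],
    [[0.14,-0.264,0.0255],[0,0,-0.966]],
    [[0.14,-0.264,0.0255],[0,0,-0.966]],
  ],
)

```text
t: 1.77
position: [0.5384, 0.0615, 0.2194]
tcp_rot: [[0.494, 0.869, -0.0], [0.869, -0.494, 0.003], [0.002, -0.002, -1.0]]
contact_force: [-0.6, 0.7, 0.0]
opening: 1.0
```

```bash
python3 - <<'E'
from h import *
s=robot.observe();a=robot.snapshot('wrist')[:,:,::-1];cv2.imwrite('pics/w1.png',a)
print(s['t'],s['position'],np.degrees(R.from_matrix(s['tcp_rot']).as_euler('ZYX')),s['joint_pos'].round(2) if hasattr(s['joint_pos'],'round') else s['joint_pos'])
print(px('wrist',[.536,.0586,.098],s))
E
```

```text
1.7667 [0.53840696 0.06146508 0.21938503] [ 6.03915792e+01 -1.24683356e-01 -1.79898768e+02] [ 0.41  0.33 -0.7   1.79  0.23  1.11  0.68]
[275.98542294 203.72193088]
```

View pics/w1.png

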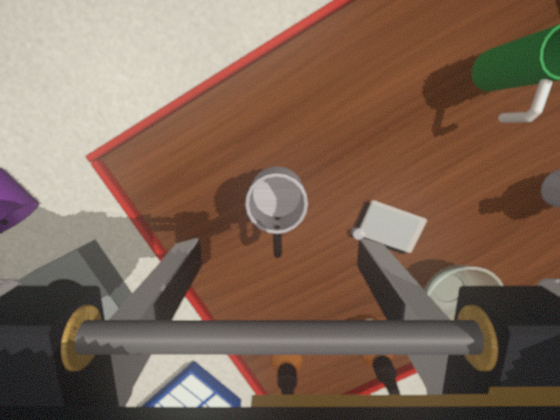

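The cup's rim is at (277,203), within 1 px of the prediction, and its handle points straight down in the image, along tool +y as planned. I'm descending.

carry_out(
  rows=[
    [[0,0,0.03],[0,0,0]],
    [[0,0,0.06],[0,0,0]],
    [[0,0,0.09],[0,0,0]],
    [[0,0,0.115],[0,0,0]],
    [[0,0,0.135],[0,0,0]],
    [[0,0,0.15],[0,0,0]],
    [[0,0,0.161],[0,0,0]],
    [[0,0,0.161],[0,0,0]],
    [[0,0,0.161],[0,0,0]],
    [[0,0,0.161],[0,0,0]],
  ],
)

```text
t: 2.65
position: [0.5382, 0.0555, 0.0599]
tcp_rot: [[0.506, 0.863, 0.001], [0.863, -0.506, -0.0], [0.001, 0.001, -1.0]]
contact_force: [0.5, -0.4, 0.0]
opening: 1.002
```

carry_out(
  gripper=0,
  squeeze=30,
  rows=[
    [[0,0,0],[0,0,0]],
    [[0,0,0],[0,0,0]],
    [[0,0,0],[0,0,0]],
    [[0,0,0],[0,0,0]],
    [[0,0,0],[0,0,0]],
    [[0,0,0],[0,0,0]],
    [[0,0,0],[0,0,0]],
    [[0,0,0],[0,0,0]],
    [[0,0,0],[0,0,0]],
    [[0,0,0],[0,0,0]],
  ],
)

```text
t: 3.48
position: [0.5379, 0.0558, 0.0592]
tcp_rot: [[0.505, 0.863, 0.0], [0.863, -0.505, 0.0], [0.0, 0.0, -1.0]]
contact_force: [0.1, 0.9, 5.1]
opening: 0.643
```

carry_out(
  rows=[
    [[0,0,-0.01],[0,0,0]],
    [[0,0,-0.02],[0,0,0]],
    [[0,0,-0.03],[0,0,0]],
    [[0,0,-0.04],[0,0,0]],
    [[0,0,-0.05],[0,0,0]],
    [[0,0,-0.06],[0,0,0]],
    [[0,0,-0.07],[0,0,0]],
    [[0,0,-0.08],[0,0,0]],
    [[0,0,-0.08],[0,0,0]],
    [[0,0,-0.08],[0,0,0]],
  ],
)

```text
t: 4.32
position: [0.5379, 0.0555, 0.1394]
tcp_rot: [[0.505, 0.863, 0.001], [0.863, -0.505, -0.0], [0.0, 0.001, -1.0]]
contact_force: [-0.6, -1.0, -2.8]
opening: 0.642
```

```bash
python3 - <<'E'
from h import *
s=robot.observe();a=robot.snapshot('wrist')[:,:,::-1];cv2.imwrite('pics/w2.png',a)
print(s['t'],s['position'],np.degrees(R.from_matrix(s['tcp_rot']).as_euler('ZYX')),s['contact_force'],s['opening'])
# rim is 39 mm above tcp
for d in(0,-.003): print(px('wrist',np.array(s['position'])+np.array(s['tcp_rot'])@np.array([0,d,-.039]),s))
go((.5257,-.238,.139))
E
```

```text
4.3167 [0.53792488 0.05553339 0.13937776] [ 5.96355933e+01 -1.70481993e-02  1.79956482e+02] [-0.59533884 -1.03920032 -2.77983302] 0.6422739152265237
[280.98157845 284.51546953]
[280.99365858 278.85421478]
shift [-2.592e-01  1.381e-01 -2.000e-04]
```

View pics/w2.png

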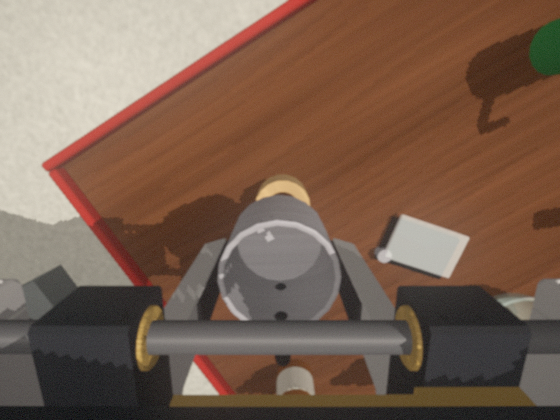

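```bash
python3 - <<'E'
from h import *
s=robot.observe();a=cv2.imread('pics/w2.png')
P=lambda x,y,z:px('wrist',np.array(s['position'])+np.array(s['tcp_rot'])@np.array([x,y,z]),s).round(1)
for d in(0,-.003,-.006): print(d,P(0,d-.03,-.039),P(-.03,d,-.039),P(.03,d,-.039))
go((.5257,-.238,.139))
E
```

```text
0 [281.1 225.2] [218.8 284.5] [343.2 284.5]
-0.003 [281.1 218.9] [218.5 278.8] [343.5 278.9]
-0.006 [281.1 212.6] [218.2 273.1] [343.8 273.2]
shift [-2.592e-01  1.381e-01 -2.000e-04]
```

carry_out(
  squeeze=60,
  rows=[
    [[-0.026,0.014,0],[0,0,0]],
    [[-0.055,0.03,0],[0,0,0]],
    [[-0.085,0.046,0],[0,0,0]],
    [[-0.115,0.062,0],[0,0,0]],
    [[-0.145,0.078,0],[0,0,0]],
    [[-0.175,0.094,0],[0,0,0]],
    [[-0.205,0.11,0],[0,0,0]],
    [[-0.235,0.126,0],[0,0,0]],
    [[-0.259,0.138,0],[0,0,0]],
    [[-0.259,0.138,0],[0,0,0]],
  ],
)

```text
t: 5.2
position: [0.5242, -0.2437, 0.1377]
tcp_rot: [[0.511, 0.859, -0.002], [0.859, -0.511, -0.001], [-0.002, -0.001, -1.0]]
contact_force: [-0.1, -0.0, -2.3]
opening: 0.64
```

```bash
python3 - <<'E'
from h import *
s=robot.observe();a=robot.snapshot('wrist')[:,:,::-1];cv2.imwrite('pics/w3.png',a)
b=robot.snapshot('scene')[:,:,::-1]; cv2.imwrite('pics/s3.png',b)
print(s['t'],s['position'],np.degrees(R.from_matrix(s['tcp_rot']).as_euler('ZYX')),s['contact_force'],s['opening'])
cv2.imwrite('pics/v3.png',np.hstack([cv2.resize(a,(400,300)),cv2.resize(b[190:310,110:270],(400,300))]))
print(px('wrist',[.5257,-.238,.04],s),px('scene',[.5257,-.238,.04]))
E
```

```text
5.2 [ 0.52420417 -0.24371741  0.13771417] [ 5.92556348e+01  1.07631633e-01 -1.79939866e+02] [-0.07112317 -0.01233306 -2.34291241] 0.6396404971490337
[286.70771611 208.91657333] [171.03418998 255.76963091]
```

View pics/v3.png

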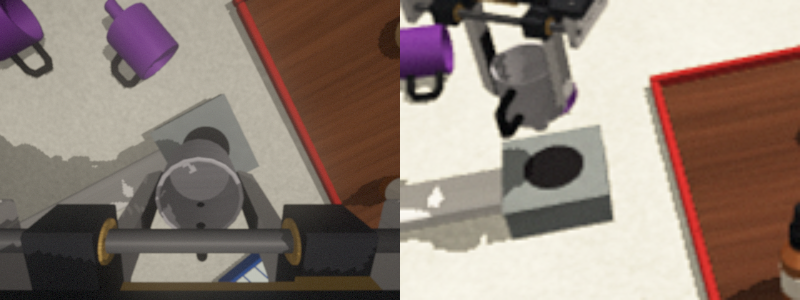

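The cup is held upright with its rim in the grip, above and just short of the dock. The seal is partly visible behind the cup in the wrist view, and at about (171,257) in the scene picture against a prediction of (171,256).

```bash
python3 - <<'E'
from h import *
b=cv2.imread('pics/s3.png')
V=b.max(2);m=(V<70).astype(np.uint8);m[:245]=0;m[270:]=0;m[:,:155]=0;m[:,190:]=0
c=max(cv2.findContours(m,0,1)[0],key=cv2.contourArea);e=cv2.fitEllipse(c);print(e,pt('scene',e[0],.04), len(c))
s=robot.observe()
print('now',s['position'],pt('wrist',[[308,136],[360,234],[207,189]],.04,s))
tcp=np.array([.5257,-.238,.12])-np.array(down(np.radians(59.6))@[0,-.002,0]);print(tcp);go(tcp)
E
```

```text
((170.73255920410156, 256.3948059082031), (14.884378433227539, 23.82582664489746), 77.60213470458984) [[ 0.52766642 -0.23894534  0.04      ]] 57
now [ 0.52530022 -0.2381856   0.13801248] [[ 0.48097438 -0.18492915  0.04      ]
 [ 0.58131999 -0.18645718  0.04      ]
 [ 0.47569147 -0.28369238  0.04      ]]
[ 0.52742503 -0.23901207  0.12      ]
shift [0.0004 0.0023 0.018 ]
```

carry_out(
  rows=[
    [[0,0.001,0.008],[0,0,0]],
    [[0,0.002,0.016],[0,0,0]],
    [[0.0005,0.003,0.024],[0,0,0]],
    [[0.0005,0.003,0.032],[0,0,0]],
    [[0.0005,0.003,0.039],[0,0,0]],
    [[0.0005,0.003,0.044],[0,0,0]],
    [[0.0005,0.003,0.048],[0,0,0]],
    [[0.0005,0.003,0.049],[0,0,0]],
    [[0.0005,0.003,0.05],[0,0,0]],
    [[0.0005,0.003,0.05],[0,0,0]],
  ],
)

```text
t: 6.13
position: [0.5288, -0.2387, 0.089]
tcp_rot: [[0.505, 0.863, 0.0], [0.863, -0.505, -0.0], [0.0, 0.0, -1.0]]
contact_force: [-0.7, 0.5, -2.5]
opening: 0.642
```

carry_out(
  rows=[
    [[0,0,0.0005],[0,0,0]],
    [[0,0,0.001],[0,0,0]],
    [[0,0,0.0015],[0,0,0]],
    [[0,0,0.002],[0,0,0]],
    [[0,0,0.0025],[0,0,0]],
    [[0,0,0.003],[0,0,0]],
    [[0,0,0.0035],[0,0,0]],
    [[0,0,0.004],[0,0,0]],
    [[0,0,0.004],[0,0,0]],
    [[0,0,0.004],[0,0,0]],
  ],
)

```text
t: 6.97
position: [0.5288, -0.2387, 0.0851]
tcp_rot: [[0.505, 0.863, 0.0], [0.863, -0.505, -0.0], [-0.0, 0.0, -1.0]]
contact_force: [-1.1, -0.3, 1.3]
opening: 0.642
```

carry_out(
  rows=[
    [[0,0,0.0003],[0,0,0]],
    [[0,0,0.0006],[0,0,0]],
    [[0,0,0.001],[0,0,0]],
    [[0,0,0.001],[0,0,0]],
    [[0,0,0.001],[0,0,0]],
    [[0,0,0.001],[0,0,0]],
    [[0,0,0.001],[0,0,0]],
    [[0,0,0.001],[0,0,0]],
    [[0,0,0.001],[0,0,0]],
    [[0,0,0.001],[0,0,0]],
  ],
)

```text
t: 7.8
position: [0.5291, -0.2388, 0.0847]
tcp_rot: [[0.505, 0.863, 0.001], [0.863, -0.505, -0.001], [-0.0, 0.001, -1.0]]
contact_force: [-3.4, 1.8, 12.2]
opening: 0.639
```

carry_out(
  rows=[
    [[0,0,0.0006],[0,0,0]],
    [[0,0,0.0012],[0,0,0]],
    [[0.0003,0.0005,0.0012],[0,0,0]],
    [[0.0006,0.001,0.0012],[0,0,0]],
    [[0.0009,0.0015,0.0012],[0,0,0]],
    [[0.0012,0.002,0.0012],[0,0,0]],
    [[0.0015,0.0025,0.0012],[0,0,0]],
    [[0.0018,0.003,0.0012],[0,0,0]],
    [[0.002,0.0035,0.0012],[0,0,0]],
    [[0.002,0.0035,0.0012],[0,0,0]],
  ],
)

```text
t: 8.63
position: [0.532, -0.2399, 0.0841]
tcp_rot: [[0.506, 0.862, -0.002], [0.862, -0.506, -0.002], [-0.003, -0.0, -1.0]]
contact_force: [-15.5, -2.2, 30.5]
opening: 0.639
```

carry_out(
  rows=[
    [[0.0005,-0.0003,0],[0,0,0]],
    [[0.001,-0.0006,0],[0,0,0]],
    [[0.0015,-0.0009,0],[0,0,0]],
    [[0.002,-0.0012,0],[0,0,0]],
    [[0.0025,-0.0015,0],[0,0,0]],
    [[0.003,-0.0018,0],[0,0,0]],
    [[0.0035,-0.002,0],[0,0,0]],
    [[0.0035,-0.002,0],[0,0,0]],
    [[0.0035,-0.002,0],[0,0,0]],
    [[0.0035,-0.002,0],[0,0,0]],
  ],
)

```text
t: 9.47
position: [0.5326, -0.2377, 0.0844]
tcp_rot: [[0.507, 0.862, 0.0], [0.862, -0.507, -0.004], [-0.003, 0.002, -1.0]]
contact_force: [-11.3, -10.6, 26.8]
opening: 0.641
```

carry_out(
  rows=[
    [[-0.0003,-0.0005,0],[0,0,0]],
    [[-0.0006,-0.001,0],[0,0,0]],
    [[-0.0009,-0.0015,0],[0,0,0]],
    [[-0.0012,-0.002,0],[0,0,0]],
    [[-0.0015,-0.0025,0],[0,0,0]],
    [[-0.0018,-0.003,0],[0,0,0]],
    [[-0.002,-0.0035,0],[0,0,0]],
    [[-0.002,-0.0035,0],[0,0,0]],
    [[-0.002,-0.0035,0],[0,0,0]],
    [[-0.002,-0.0035,0],[0,0,0]],
  ],
)

```text
t: 10.3
position: [0.5309, -0.2368, 0.0846]
tcp_rot: [[0.506, 0.862, 0.005], [0.862, -0.506, -0.003], [-0.001, 0.006, -1.0]]
contact_force: [3.2, -7.9, 16.3]
opening: 0.642
```

carry_out(
  rows=[
    [[-0.0003,-0.0005,0.0003],[0,0,0]],
    [[-0.0006,-0.001,0.0005],[0,0,0]],
    [[-0.0009,-0.0015,0.0005],[0,0,0]],
    [[-0.0012,-0.002,0.0005],[0,0,0]],
    [[-0.0015,-0.0025,0.0005],[0,0,0]],
    [[-0.0018,-0.003,0.0005],[0,0,0]],
    [[-0.0021,-0.0036,0.0005],[0,0,0]],
    [[-0.0024,-0.0041,0.0005],[0,0,0]],
    [[-0.0027,-0.0047,0.0005],[0,0,0]],
    [[-0.003,-0.0052,0.0005],[0,0,0]],
  ],
)

```text
t: 11.13
position: [0.5258, -0.2353, 0.0842]
tcp_rot: [[0.505, 0.863, 0.006], [0.863, -0.505, -0.002], [0.002, 0.006, -1.0]]
contact_force: [8.5, -1.6, 11.3]
opening: 0.636
```

carry_out(
  rows=[
    [[-0.0005,0.0003,0.0003],[0,0,0]],
    [[-0.001,0.0006,0.0005],[0,0,0]],
    [[-0.0015,0.0009,0.0005],[0,0,0]],
    [[-0.002,0.0012,0.0005],[0,0,0]],
    [[-0.0025,0.0015,0.0005],[0,0,0]],
    [[-0.003,0.0018,0.0005],[0,0,0]],
    [[-0.0035,0.002,0.0005],[0,0,0]],
    [[-0.0039,0.0023,0.0005],[0,0,0]],
    [[-0.0043,0.0025,0.0005],[0,0,0]],
    [[-0.0043,0.0025,0.0005],[0,0,0]],
  ],
)

```text
t: 11.97
position: [0.5234, -0.2393, 0.0817]
tcp_rot: [[0.505, 0.863, 0.001], [0.863, -0.505, 0.001], [0.001, 0.001, -1.0]]
contact_force: [6.5, 1.2, -0.2]
opening: 0.643
```

```bash
python3 - <<'E'
from h import *
s=robot.observe();print(s['position'],s['contact_force'],s['ft_torque'],s['opening'])
a=robot.snapshot('wrist')[:,:,::-1];b=robot.snapshot('scene')[:,:,::-1]
cv2.imwrite('pics/v4.png',np.hstack([a[180:420,140:420],cv2.resize(b[200:290,120:225],(280,240),interpolation=2)]))
E
```

```text
[ 0.5234266  -0.23928551  0.08174036] [ 6.52175491  1.199379   -0.15466499] [ 0.29505138 -1.79535651 -0.06663254] 0.6431431973593263
```

View pics/v4.png

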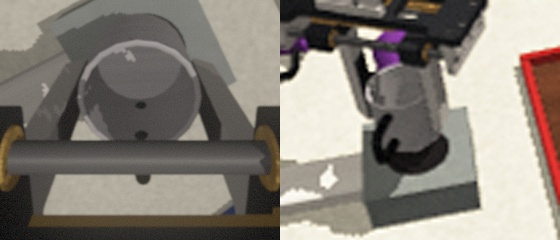

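The scene crop shows the cup upright over the dock. z has dropped to 0.0817 with the vertical force gone, so the pin tip is in the hole. I'm easing +x to relieve the side force and pressing down.

carry_out(
  rows=[
    [[0.0003,0.0005,0.001],[0,0,0]],
    [[0.0006,0.001,0.002],[0,0,0]],
    [[0.0006,0.001,0.003],[0,0,0]],
    [[0.0006,0.001,0.004],[0,0,0]],
    [[0.0006,0.001,0.005],[0,0,0]],
    [[0.0006,0.001,0.006],[0,0,0]],
    [[0.0006,0.001,0.007],[0,0,0]],
    [[0.0006,0.001,0.008],[0,0,0]],
    [[0.0006,0.001,0.008],[0,0,0]],
    [[0.0006,0.001,0.008],[0,0,0]],
  ],
)

```text
t: 12.9
position: [0.5239, -0.2395, 0.0736]
tcp_rot: [[0.505, 0.863, -0.0], [0.863, -0.505, 0.0], [0.0, -0.0, -1.0]]
contact_force: [4.6, 0.4, -4.4]
opening: 0.64
```

carry_out(
  rows=[
    [[0.0003,0.0005,0.002],[0,0,0]],
    [[0.0003,0.0005,0.004],[0,0,0]],
    [[0.0003,0.0005,0.006],[0,0,0]],
    [[0.0003,0.0005,0.008],[0,0,0]],
    [[0.0003,0.0005,0.01],[0,0,0]],
    [[0.0003,0.0005,0.012],[0,0,0]],
    [[0.0003,0.0005,0.014],[0,0,0]],
    [[0.0003,0.0005,0.0155],[0,0,0]],
    [[0.0003,0.0005,0.0165],[0,0,0]],
    [[0.0003,0.0005,0.0165],[0,0,0]],
  ],
)

```text
t: 13.73
position: [0.5243, -0.2395, 0.0574]
tcp_rot: [[0.505, 0.863, -0.001], [0.863, -0.505, -0.0], [-0.0, -0.0, -1.0]]
contact_force: [-3.0, 1.4, 4.8]
opening: 0.641
```

carry_out(
  rows=[
    [[0,0,0.0003],[0,0,0]],
    [[0,0,0.0006],[0,0,0]],
    [[0,0,0.0009],[0,0,0]],
    [[0,0,0.0012],[0,0,0]],
    [[0,0,0.0015],[0,0,0]],
    [[0,0,0.0018],[0,0,0]],
    [[0,0,0.002],[0,0,0]],
    [[0,0,0.002],[0,0,0]],
    [[0,0,0.002],[0,0,0]],
    [[0,0,0.002],[0,0,0]],
  ],
)

```text
t: 14.57
position: [0.5243, -0.2395, 0.0571]
tcp_rot: [[0.505, 0.863, -0.001], [0.863, -0.505, -0.001], [-0.001, -0.0, -1.0]]
contact_force: [-18.5, 5.9, 38.4]
opening: 0.64
```

carry_out(
  rows=[
    [[0,0,-0.001],[0,0,0]],
    [[0,0,-0.002],[0,0,0]],
    [[0,0,-0.002],[0,0,0]],
    [[0,0,-0.002],[0,0,0]],
    [[0,0,-0.002],[0,0,0]],
    [[0,0,-0.002],[0,0,0]],
    [[0,0,-0.002],[0,0,0]],
    [[0,0,-0.002],[0,0,0]],
    [[0,0,-0.002],[0,0,0]],
    [[0,0,-0.002],[0,0,0]],
  ],
  gripper=1,
  squeeze=40,
)

```text
t: 15.4
position: [0.5245, -0.2395, 0.0572]
tcp_rot: [[0.505, 0.863, -0.0], [0.863, -0.505, 0.0], [0.0, -0.0, -1.0]]
contact_force: [-0.6, -0.4, 0.1]
opening: 1.003
```

carry_out(
  rows=[
    [[0,0,-0.01],[0,0,0]],
    [[0,0,-0.03],[0,0,0]],
    [[0,0,-0.055],[0,0,0]],
    [[0,0,-0.085],[0,0,0]],
    [[0,0,-0.115],[0,0,0]],
    [[0,0,-0.145],[0,0,0]],
    [[0,0,-0.17],[0,0,0]],
    [[0,0,-0.185],[0,0,0]],
    [[0,0,-0.19],[0,0,0]],
    [[0,0,-0.19],[0,0,0]],
  ],
)

```text
t: 16.23
position: [0.5249, -0.2396, 0.2486]
tcp_rot: [[0.505, 0.863, 0.002], [0.863, -0.505, -0.001], [-0.0, 0.002, -1.0]]
contact_force: [-0.2, 0.0, -0.3]
opening: 1.004
```

```bash
python3 - <<'E'
from h import *
s=robot.observe();a=robot.snapshot('wrist')[:,:,::-1];b=robot.snapshot('scene')[:,:,::-1]
cv2.imwrite('pics/w5.png',a);cv2.imwrite('pics/s5.png',b)
cv2.imwrite('pics/v5.png',np.hstack([cv2.resize(a,(480,360)),cv2.resize(b[200:290,120:210],(320,360)[::1],interpolation=2)]))
print(s['t'],s['position'],s['opening'],px('wrist',[.5243-.0017,-.2395+.001,.096],s),px('scene',[.5226,-.2385,.096]))
go((.5401,.3374,.24),np.radians(51))
E
```

```text
16.2333 [ 0.52489364 -0.23963516  0.24860275] 1.0042459311027847 [279.83558038 194.42839676] [166.52948126 239.02296501]
shift [ 0.5059 -0.2777  0.0067] turn [-0.0011  0.0002  0.1509]
```

View pics/v5.png

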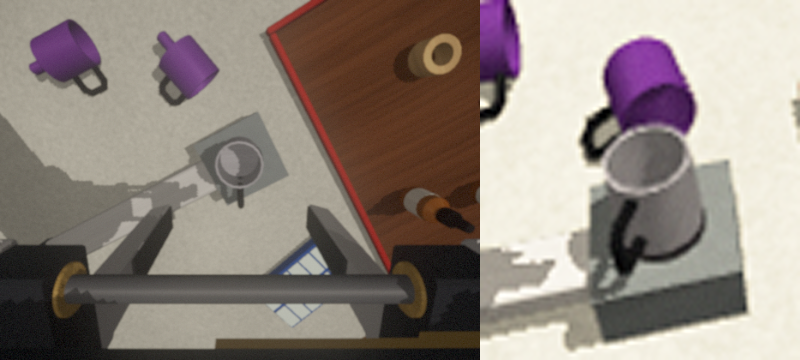

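The cup is docked upright with its base flush. The scene picture puts the rim at about (167,239), against a prediction of (166.5,239). I'll measure the rim centre in the wrist picture and move on to the mug.

```bash
python3 - <<'E'
from h import *
s=robot.observe();print(s['position'],s['tcp_rot'])
for n,bx in(('wrist',(245,160,320,225)),('top',(355,180,402,226))):
    a=cv2.imread('pics/w5.png') if n=='wrist' else robot.snapshot('top')[:,:,::-1].copy()
    if n=='top': cv2.imwrite('pics/t5.png',a)
    x0,y0,x1,y1=bx;g=cv2.cvtColor(a,6)[y0:y1,x0:x1]
    k=cv2.resize(g,None,fx=8,fy=8,interpolation=2)
    r={'wrist':(180,260),'top':(70,130)}[n]
    c=cv2.HoughCircles(cv2.GaussianBlur(k,(9,9),0),cv2.HOUGH_GRADIENT,1.5,400,param1=80,param2=25,minRadius=r[0],maxRadius=r[1])
    if c is None: print(n,None);continue
    c=c[0][0];uv=(c[:2]+.5)/8-.5+[x0,y0];print(n,uv,c[2]/8,pt(n,[uv],.096,s))
go((.5401,.3374,.24),np.radians(51))
E
```

```text
[ 0.52410414 -0.23944688  0.2464328 ] [[ 5.05335832e-01  8.62922216e-01 -9.72516683e-04]
 [ 8.62922757e-01 -5.05335653e-01  4.39984587e-04]
 [-1.11774878e-04 -1.06154675e-03 -9.99999430e-01]]
wrist None
top None
shift [ 0.5059 -0.2776  0.0065] turn [-0.0017  0.0002  0.151 ]
```

carry_out(
  rows=[
    [[0.035,-0.02,0],[0,0,0.01]],
    [[0.07,-0.039,0],[0,0,0.02]],
    [[0.105,-0.058,0],[0,0,0.03]],
    [[0.14,-0.077,0],[0,0,0.04]],
    [[0.175,-0.096,0],[0,0,0.05]],
    [[0.21,-0.115,0.001],[0,0,0.06]],
    [[0.245,-0.134,0.002],[0,0,0.07]],
    [[0.28,-0.153,0.003],[0,0,0.08]],
    [[0.315,-0.172,0.004],[0,0,0.09]],
    [[0.35,-0.192,0.005],[0,0,0.1]],
  ],
)

```text
t: 17.22
position: [0.5351, 0.1611, 0.2411]
tcp_rot: [[0.59, 0.808, -0.002], [0.808, -0.59, -0.0], [-0.001, -0.001, -1.0]]
contact_force: [1.2, -0.4, 0.6]
opening: 0.999
```

```bash
python3 - <<'E'
from h import *
go((.5401,.3374,.22),np.radians(51))
E
```

```text
shift [ 0.1454 -0.0998  0.0211] turn [-0.0011  0.0011  0.0501]
```

carry_out(
  rows=[
    [[0.03,-0.02,0.004],[0,0,0.01]],
    [[0.06,-0.041,0.008],[0,0,0.02]],
    [[0.09,-0.062,0.013],[0,0,0.03]],
    [[0.12,-0.082,0.017],[0,0,0.04]],
    [[0.145,-0.1,0.021],[0,0,0.05]],
    [[0.145,-0.1,0.021],[0,0,0.05]],
    [[0.145,-0.1,0.021],[0,0,0.05]],
    [[0.145,-0.1,0.021],[0,0,0.05]],
    [[0.145,-0.1,0.021],[0,0,0.05]],
    [[0.145,-0.1,0.021],[0,0,0.05]],
  ],
)

```text
t: 18.05
position: [0.5408, 0.3343, 0.2212]
tcp_rot: [[0.63, 0.777, 0.0], [0.777, -0.63, -0.0], [-0.0, 0.0, -1.0]]
contact_force: [-0.0, -0.5, 0.5]
opening: 0.998
```

```bash
python3 - <<'E'
from h import *
s=robot.observe();a=robot.snapshot('wrist')[:,:,::-1];cv2.imwrite('pics/w6.png',a)
print(s['t'],s['position'],np.degrees(R.from_matrix(s['tcp_rot']).as_euler('ZYX')))
print(px('wrist',[.5401,.3374,.106],s),px('wrist',s['position']+np.array([0,0,-.114]),s))
cv2.imwrite('pics/v6.png',np.hstack([cv2.resize(a[100:300,180:380],(400,400)),cv2.resize(cv2.imread('pics/w5.png')[140:240,230:330],(400,400))]))
E
```

```text
18.05 [0.5407971  0.33425767 0.22119011] [5.09550727e+01 1.69891402e-02 1.79978374e+02]
[282.21632084 202.96583775] [280.09844611 205.86108663]
```

View pics/v6.png

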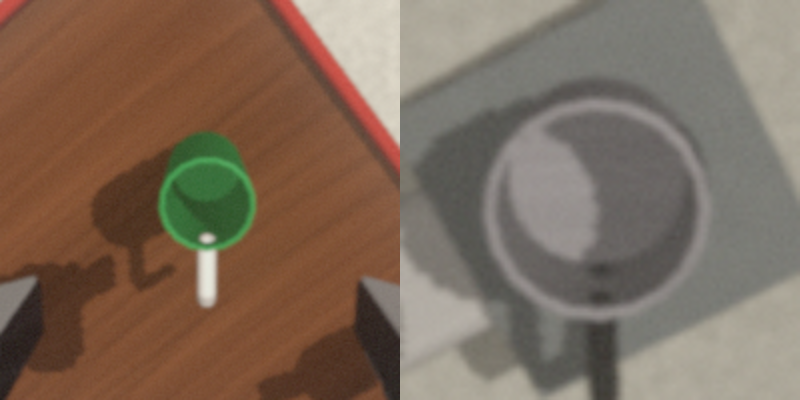

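The left crop shows the mug's rim at (283.5,201.5), with the handle straight down. The right crop shows the docked cup's rim at (279.5,192).

```bash
python3 - <<'E'
from h import *
s=robot.observe();m=pt('wrist',[[283.5,201.5]],.106,s)[0];print(s['position'],'mug',m)
for q in (((.52489,-.23964,.2486),.0005),((.5241,-.23945,.2464),0)):
  z={'position':np.array(q[0]),'tcp_rot':down(np.radians(59.65))};print('cup',pt('wrist',[[279.5,192]],.096,z)[0])
R0=np.array([[.505,.863,.002],[.863,-.505,-.001],[0,.002,-1]]);print('cup',pt('wrist',[[279.5,192]],.096,{'position':np.array([.52489,-.23964,.2486]),'tcp_rot':R0})[0])
m[2]=.067; go(m,np.radians(51))
E
```

```text
[0.54077405 0.33441727 0.22132076] mug [0.53976766 0.33939392 0.106     ]
cup [ 0.52005322 -0.23737834  0.096     ]
cup [ 0.51886514 -0.23695844  0.096     ]
cup [ 0.52035637 -0.23753134  0.096     ]
shift [ 0.0032 -0.004   0.1543] turn [ 0.0004  0.0001 -0.0006]
```

carry_out(
  rows=[
    [[0.001,-0.001,0.03],[0,0,0]],
    [[0.002,-0.002,0.06],[0,0,0]],
    [[0.0025,-0.003,0.09],[0,0,0]],
    [[0.0025,-0.003,0.115],[0,0,0]],
    [[0.0025,-0.003,0.135],[0,0,0]],
    [[0.0025,-0.003,0.148],[0,0,0]],
    [[0.0025,-0.003,0.156],[0,0,0]],
    [[0.0025,-0.003,0.156],[0,0,0]],
    [[0.0025,-0.003,0.156],[0,0,0]],
    [[0.0025,-0.003,0.156],[0,0,0]],
  ],
)

```text
t: 18.93
position: [0.5401, 0.3398, 0.0666]
tcp_rot: [[0.629, 0.778, 0.001], [0.778, -0.629, 0.001], [0.002, 0.001, -1.0]]
contact_force: [-0.7, -0.4, 1.0]
opening: 1.002
```

carry_out(
  gripper=0,
  squeeze=25,
  rows=[
    [[0,0,0],[0,0,0]],
    [[0,0,0],[0,0,0]],
    [[0,0,0],[0,0,0]],
    [[0,0,0],[0,0,0]],
    [[0,0,0],[0,0,0]],
    [[0,0,0],[0,0,0]],
    [[0,0,0],[0,0,0]],
    [[0,0,0],[0,0,0]],
    [[0,0,0],[0,0,0]],
    [[0,0,0],[0,0,0]],
  ],
)

```text
t: 19.77
position: [0.5395, 0.3394, 0.0652]
tcp_rot: [[0.629, 0.778, -0.0], [0.778, -0.629, 0.0], [0.0, -0.0, -1.0]]
contact_force: [0.8, -0.3, -0.2]
opening: 0.493
```

carry_out(
  rows=[
    [[0,0,-0.01],[0,0,0]],
    [[0,0,-0.025],[0,0,0]],
    [[0,0,-0.045],[0,0,0]],
    [[0,0,-0.065],[0,0,0]],
    [[0,0,-0.085],[0,0,0]],
    [[0,0,-0.105],[0,0,0]],
    [[0,0,-0.12],[0,0,0]],
    [[0,0,-0.13],[0,0,0]],
    [[0,0,-0.135],[0,0,0]],
    [[0,0,-0.135],[0,0,0]],
  ],
)

```text
t: 20.6
position: [0.5398, 0.3396, 0.2016]
tcp_rot: [[0.629, 0.778, 0.001], [0.778, -0.629, 0.001], [0.001, 0.001, -1.0]]
contact_force: [-0.4, 0.4, -1.7]
opening: 0.492
```

```bash
python3 - <<'E'
from h import *
s=robot.observe();a=robot.snapshot('wrist')[:,:,::-1];cv2.imwrite('pics/w7.png',a)
print(s['t'],s['position'],s['opening'],s['contact_force'],np.degrees(R.from_matrix(s['tcp_rot']).as_euler('ZYX')))
P=lambda x,y,z:px('wrist',np.array(s['position'])+np.array(s['tcp_rot'])@np.array([x,y,z]),s).round(1)
for d in(0,-.003,-.006): print(d,P(0,d-.023,-.041),P(-.023,d,-.041),P(0,d+.023,-.041))
cv2.imwrite('pics/v7.png',cv2.resize(a[180:330,190:390],(800,600)))
go((.526,-.2405,.2),np.radians(-30))
E
```

```text
20.6 [0.53979839 0.33964276 0.20164396] 0.4923694545649875 [-0.37926355  0.42270884 -1.66187428] [ 5.10518326e+01 -8.46028118e-02  1.79965484e+02]
0 [281.1 240.8] [232.7 286.2] [280.9 328.3]
-0.003 [281.1 234.6] [232.4 280.5] [280.9 323. ]
-0.006 [281.1 228.3] [232.2 274.7] [280.9 317.6]
shift [-4.594e-01  3.540e-01  4.000e-04] turn [-0.0000e+00 -3.0000e-04  1.4145e+00]
```

View pics/v7.png

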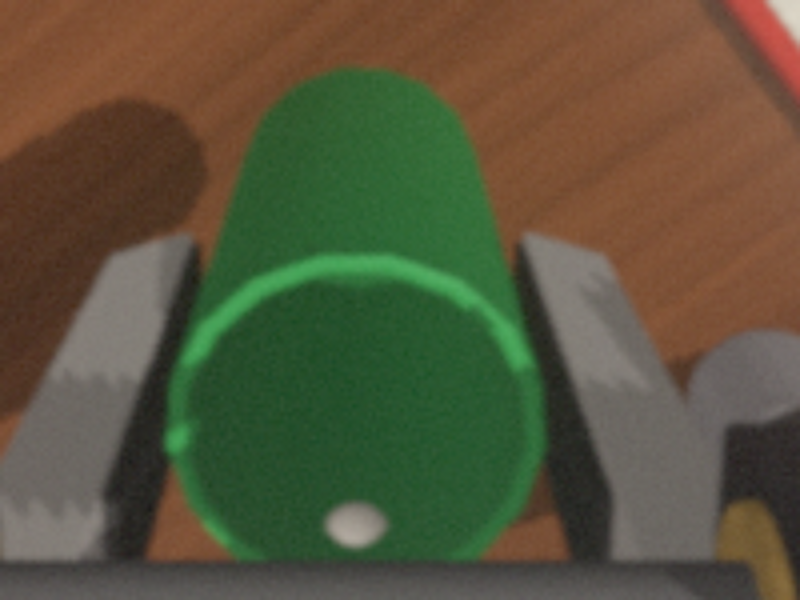

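carry_out(
  squeeze=35,
  rows=[
    [[-0.016,0.012,0],[0,0,0.05]],
    [[-0.042,0.032,0],[0,0,0.13]],
    [[-0.068,0.052,0],[0,0,0.21]],
    [[-0.094,0.071,0],[0,0,0.29]],
    [[-0.12,0.091,0],[0,0,0.37]],
    [[-0.146,0.111,0],[0,0,0.45]],
    [[-0.172,0.131,0],[0,0,0.53]],
    [[-0.198,0.15,0],[0,0,0.61]],
    [[-0.224,0.17,0],[0,0,0.69]],
    [[-0.25,0.19,0],[0,0,0.77]],
  ],
)

```text
t: 21.48
position: [0.5293, 0.0239, 0.1994]
tcp_rot: [[0.993, 0.117, -0.001], [0.117, -0.993, 0.0], [-0.001, -0.0, -1.0]]
contact_force: [1.9, 0.1, -1.0]
opening: 0.494
```

```bash
python3 - <<'E'
from h import *
go((.5225,-.2378,.2),np.radians(-30))
E
```

```text
shift [-0.0373  0.2591 -0.0006] turn [2.000e-04 1.400e-03 6.406e-01]
```

carry_out(
  rows=[
    [[-0.004,0.03,0],[0,0,0.08]],
    [[-0.009,0.06,0],[0,0,0.16]],
    [[-0.013,0.09,0],[0,0,0.24]],
    [[-0.018,0.12,0],[0,0,0.32]],
    [[-0.022,0.15,0],[0,0,0.4]],
    [[-0.026,0.18,0],[0,0,0.48]],
    [[-0.03,0.21,0],[0,0,0.56]],
    [[-0.034,0.235,0],[0,0,0.64]],
    [[-0.037,0.255,0],[0,0,0.64]],
    [[-0.037,0.259,0],[0,0,0.64]],
  ],
)

```text
t: 22.32
position: [0.5233, -0.2398, 0.199]
tcp_rot: [[0.866, -0.5, -0.002], [-0.5, -0.866, -0.0], [-0.002, 0.001, -1.0]]
contact_force: [0.1, 0.4, -1.3]
opening: 0.491
```

carry_out(
  rows=[
    [[0,0,0.005],[0,0,0]],
    [[0,0,0.01],[0,0,0]],
    [[0,0,0.015],[0,0,0]],
    [[0,0,0.02],[0,0,0]],
    [[0,0,0.025],[0,0,0]],
    [[0,0,0.028],[0,0,0]],
    [[0,0,0.03],[0,0,0]],
    [[0,0,0.03],[0,0,0]],
    [[0,0,0.03],[0,0,0]],
    [[0,0,0.03],[0,0,0]],
  ],
)

```text
t: 23.15
position: [0.5248, -0.2361, 0.1705]
tcp_rot: [[0.868, -0.496, 0.0], [-0.496, -0.868, -0.0], [0.0, -0.0, -1.0]]
contact_force: [0.1, -0.5, -1.7]
opening: 0.49
```

```bash
python3 - <<'E'
from h import *
s=robot.observe();a=robot.snapshot('wrist')[:,:,::-1];b=robot.snapshot('scene')[:,:,::-1];cv2.imwrite('pics/w8.png',a);cv2.imwrite('pics/s8.png',b)
print(s['t'],s['position'],s['contact_force'],np.degrees(R.from_matrix(s['tcp_rot']).as_euler('ZYX')))
go((.5225,-.2378,.17),np.radians(-30))
cv2.imwrite('pics/v8.png',np.hstack([cv2.resize(a[100:350,160:400],(384,400)),cv2.resize(b[160:285,115:235],(384,400),interpolation=2)]))
E
```

```text
23.15 [ 0.52480706 -0.23609846  0.17049126] [ 0.07572389 -0.53939165 -1.65915266] [-2.97382576e+01 -1.84309483e-02 -1.79998726e+02]
shift [-0.0012  0.0026  0.0005] turn [-0.     -0.0004  0.0046]
```

View pics/v8.png

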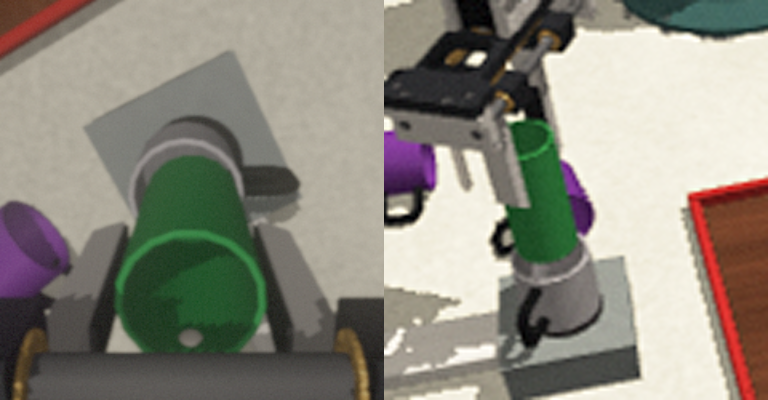

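The picture shows the mug held upright just above the cup, with the cup's handle at right angles to it. I'm checking the rim and mug-base edges in the same view to settle the offset.

```bash
python3 - <<'E'
from h import *
s=robot.observe();Rm=np.array(s['tcp_rot']);p=np.array(s['position'])
def P(X):return px('wrist',X,s).round(1)
for c in((.5225,-.238),(.52,-.2375)):
  C=np.r_[c,.096];print(c,'rim far',P(C-Rm[:,1]*.03),'L',P(C-Rm[:,0]*.03),'R',P(C+Rm[:,0]*.03))
for d in(0,.001,-.002):print(d,'mugbase far',P(p+Rm@[0,d-.023,.059]))
a=cv2.imread('pics/w8.png');print([tuple(a[r,277]) for r in range(180,204)])
E
```

```text
(0.5225, -0.238) rim far [277.5 184.2] L [241.2 220. ] R [313.9 220. ]
(0.52, -0.2375) rim far [274.5 185.2] L [238.3 220.9] R [310.9 221. ]
0 mugbase far [278.9 193.4]
0.001 mugbase far [278.9 194.7]
-0.002 mugbase far [278.9 190.8]
[(np.uint8(99), np.uint8(100), np.uint8(104)), (np.uint8(95), np.uint8(98), np.uint8(102)), (np.uint8(99), np.uint8(105), np.uint8(106)), (np.uint8(98), np.uint8(101), np.uint8(104)), (np.uint8(98), np.uint8(100), np.uint8(105)), (np.uint8(99), np.uint8(100), np.uint8(105)), (np.uint8(120), np.uint8(123), np.uint8(126)), (np.uint8(149), np.uint8(151), np.uint8(156)), (np.uint8(153), np.uint8(155), np.uint8(161)), (np.uint8(141), np.uint8(146), np.uint8(150)), (np.uint8(120), np.uint8(122), np.uint8(129)), (np.uint8(105), np.uint8(108), np.uint8(111)), (np.uint8(102), np.uint8(104), np.uint8(108)), (np.uint8(103), np.uint8(107), np.uint8(112)), (np.uint8(103), np.uint8(105), np.uint8(109)), (np.uint8(100), np.uint8(104), np.uint8(109)), (np.uint8(97), np.uint8(103), np.uint8(100)), (np.uint8(70), np.uint8(91), np.uint8(73)), (np.uint8(57), np.uint8(90), np.uint8(53)), (np.uint8(57), np.uint8(94), np.uint8(54)), (np.uint8(57), np.uint8(94), np.uint8(54)), (np.uint8(54), np.uint8(92), np.uint8(50)), (np.uint8(54), np.uint8(89), np.uint8(46)), (np.uint8(52), np.uint8(89), np.uint8(50))]
```

carry_out(
  rows=[
    [[-0.001,0.0018,0],[0,0,0]],
    [[-0.001,0.0018,0],[0,0,0]],
    [[-0.001,0.0018,0.004],[0,0,0]],
    [[-0.001,0.0018,0.008],[0,0,0]],
    [[-0.001,0.0018,0.012],[0,0,0]],
    [[-0.001,0.0018,0.016],[0,0,0]],
    [[-0.001,0.0018,0.019],[0,0,0]],
    [[-0.001,0.0018,0.022],[0,0,0]],
    [[-0.001,0.0018,0.024],[0,0,0]],
    [[-0.001,0.0018,0.024],[0,0,0]],
  ],
)

```text
t: 24.08
position: [0.5227, -0.237, 0.1457]
tcp_rot: [[0.868, -0.496, -0.001], [-0.496, -0.868, 0.0], [-0.001, 0.0, -1.0]]
contact_force: [0.2, 0.1, -1.5]
opening: 0.491
```

carry_out(
  rows=[
    [[0,0,0.004],[0,0,0]],
    [[0,0,0.008],[0,0,0]],
    [[0,0,0.012],[0,0,0]],
    [[0,0,0.016],[0,0,0]],
    [[0,0,0.02],[0,0,0]],
    [[0,0,0.025],[0,0,0]],
    [[0,0,0.03],[0,0,0]],
    [[0,0,0.034],[0,0,0]],
    [[0,0,0.038],[0,0,0]],
    [[0,0,0.038],[0,0,0]],
  ],
)

```text
t: 24.92
position: [0.5226, -0.237, 0.1073]
tcp_rot: [[0.868, -0.496, -0.001], [-0.496, -0.868, 0.0], [-0.001, 0.0, -1.0]]
contact_force: [-0.8, -0.1, -1.0]
opening: 0.492
```

carry_out(
  rows=[
    [[0,0,0.0006],[0,0,0]],
    [[0,0,0.0012],[0,0,0]],
    [[0,0,0.0018],[0,0,0]],
    [[0,0,0.0024],[0,0,0]],
    [[0,0,0.003],[0,0,0]],
    [[0,0,0.0036],[0,0,0]],
    [[0,0,0.004],[0,0,0]],
    [[0,0,0.0042],[0,0,0]],
    [[0,0,0.0042],[0,0,0]],
    [[0,0,0.0042],[0,0,0]],
  ],
)

```text
t: 25.75
position: [0.523, -0.2371, 0.1041]
tcp_rot: [[0.868, -0.496, 0.0], [-0.496, -0.868, -0.0], [0.0, -0.0, -1.0]]
contact_force: [-1.4, 0.9, 2.8]
opening: 0.492
```

carry_out(
  gripper=1,
  rows=[
    [[0,0,0],[0,0,0]],
    [[0,0,0],[0,0,0]],
    [[0,0,0],[0,0,0]],
    [[0,0,0],[0,0,0]],
    [[0,0,0],[0,0,0]],
    [[0,0,0],[0,0,0]],
    [[0,0,0],[0,0,0]],
    [[0,0,0],[0,0,0]],
    [[0,0,0],[0,0,0]],
    [[0,0,0],[0,0,0]],
  ],
)

```text
t: 26.58
position: [0.5229, -0.2371, 0.104]
tcp_rot: [[0.868, -0.496, -0.0], [-0.496, -0.868, 0.0], [-0.0, -0.0, -1.0]]
contact_force: [0.2, -0.9, -0.2]
opening: 0.997
```

carry_out(
  rows=[
    [[0,0,-0.01],[0,0,0]],
    [[0,0,-0.03],[0,0,0]],
    [[0,0,-0.055],[0,0,0]],
    [[0,0,-0.08],[0,0,0]],
    [[0,0,-0.1],[0,0,0]],
    [[0,0,-0.12],[0,0,0]],
    [[0,0,-0.135],[0,0,0]],
    [[0,0,-0.14],[0,0,0]],
    [[0,0,-0.14],[0,0,0]],
    [[0,0,-0.14],[0,0,0]],
  ],
)

```text
t: 27.42
position: [0.5227, -0.2371, 0.2436]
tcp_rot: [[0.868, -0.496, -0.0], [-0.496, -0.868, 0.0], [-0.0, 0.0, -1.0]]
contact_force: [-0.1, 0.0, -0.1]
opening: 1.002
```

```bash
python3 - <<'E'
from h import *
s=robot.observe();a=robot.snapshot('wrist')[:,:,::-1];b=robot.snapshot('scene')[:,:,::-1]
print(s['t'],s['position'],s['contact_force'],s['opening'])
print('mug rim pred',px('scene',[.5225,-.238,.145]), px('scene',[.5225,-.238,.096]))
cv2.imwrite('pics/v9.png',np.hstack([cv2.resize(a[80:330,160:400],(384,400)),cv2.resize(b[180:280,120:216],(384,400),interpolation=2)]))
E
```

```text
27.4167 [ 0.52267972 -0.23706388  0.24362526] [-0.14538394  0.03497195 -0.07898206] 1.0015721554063288
mug rim pred [162.8156096  223.98910999] [166.73418202 238.95244264]
```

View pics/v9.png

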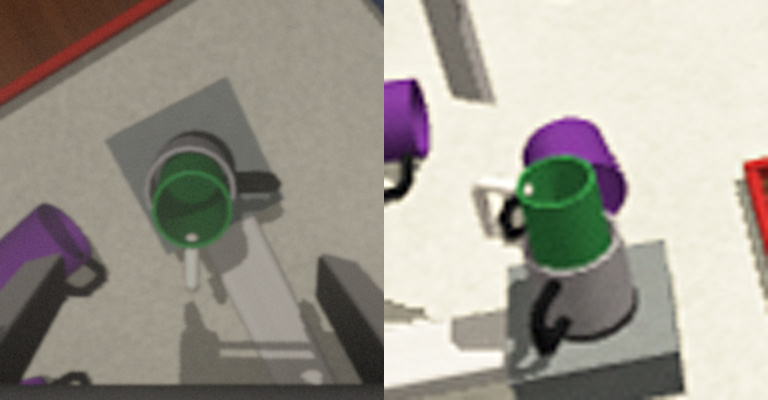

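The mug is nested upright in the cup. In the scene picture its rim is at about (163.5,225), against a prediction of (162.8,224) for fully home. The handles are about 90° apart and the gripper is clear.

```bash
python3 -c "
from station import robot
print(robot.hand_in())"
```

```text
the job is handed in; nothing more can be done
None
```

The cup is plugged fully home in the dock and the mug stands in it, and I handed the job in at about 27.5 s of the 64 s allowed. No verdict is reported, so the checks below are my own.

- **Cup:** I swept the pin over the seal until it dropped in. Pressing down stopped at a tool height of 0.057 m, the value expected for fully home, with 38 N on the wrist. The scene picture shows it upright with its base flush on the dock.
- **Mug:** It touched the cup's floor at a tool height of 0.104 m, as predicted. After I let go, its rim appeared within about 1 px of where a fully home mug should be. The handles are about 90° apart.
- **Clear of everything:** The gripper is open and raised, and the last force reading was about zero.
- **Disagreement:** The wrist camera put things about 2 mm off in one direction compared with the other views. I corrected for this by comparing the mug and cup within the same picture.
- **Not checked:** I did not measure the bystanders again at the end. The path passed well clear of them, and no unexpected forces showed while carrying.

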